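# Open the ratchet jaw of the tray holder

## Task

The small tray of potato balls stands in a bench tray holder whose sliding jaw is locked by a ratchet. With your fingertips, press down the black thumb pad on the jaw and, keeping it pressed, push the jaw back along its bar, away from the tray, fully home against the block at the end of the bar; then let go and move clear. Only touch and push the jaw: do not pick up or shift the tray or any of the other things on the table.

Things in the scene. Friction and masses are not known exactly. Their poses are not given: they have to be found in the camera images.
- holder: Fixed steel tray holder, 345 mm long, 190 mm wide. Origin on the table top under the bar's centre line, mid-travel: the thumb pad's centre is at holder x = -60 mm + jaw value, y = 0. Own +x: along the bar, the way the jaw opens, away from the tray; z up. At x -220 to -100 mm the tray deck, 20 mm high; then the toothed bar, 22 mm wide; at x 100 to 116 mm the end block, 80 mm wide, 52 mm high.
- jaw (a joint): Sliding jaw's place along the bar, m: 0 nearest the tray, 0.12 fully home at the end block (hard stop). Starts at 0 to 0.035. Slides with about 2.5 N of friction once the ratchet is free. With the pad up the ratchet (10 mm pitch) locks it, but for up to 8 mm of play.
- release (a joint): How far the black thumb pad is pressed down, m: 0 up, 0.012 bottomed (hard stop). A spring lifts it: about 4.5 N at the top, 9 N at the bottom. The ratchet is surely free from 0.006 on, and only while the pad is held down; let go, the pad rises and it locks again.
- pad (a point): Centre of the black thumb pad's top face; rides with the jaw; 58 mm above the table when up, 46 bottomed. Pad 46 mm along the bar, 44 across, in a 52 mm long pocket open at both sides, between the jaw plate (tray side, 100 mm wide, top 75 mm above the table) and the back lug. A fingertip on the pad can push against the lug's inner face, 26 mm from the pad's centre along holder +x.
- lug (a point): Centre of the top of the jaw's back lug (52 mm wide, 12 mm thick), 32 mm from the pad's centre along holder +x, 74 mm above the table. Rides with the jaw.
- tray: Loose small steel tray filled with potato balls, 108 mm (along the holder's x) by 176 mm, 65 mm deep, standing on the deck (its rim is 85 mm above the table). Origin at the centre of its underside. To be left there.
- spice_jar: Loose amber glass jar with steel cap, 48 mm across, 85 mm high, standing beside the jaw's path. Origin at the centre of its underside. Not to be moved.
- ramekin: Loose white ceramic cup, 72 mm across, 45 mm high, standing on the other side of the jaw's path. Not to be moved.
- spoon: Loose steel spoon lying beyond the end block, across the bar's direction. Not to be moved.
- tub: Loose white plastic tub of red onions, 170 x 150 x 90 mm, towards the robot's right. Not to be moved.
- bowl: Loose steel bowl, 170 mm across, 70 mm high, towards the robot's left. Not to be moved.
- oil_bottle: Loose green glass bottle, 64 mm across, 200 mm high, at the robot's right. Not to be moved.
- spatula: Loose wooden spatula lying at the far left. Not to be moved.
Things that resemble listed ones, but are neither listed nor needed, are in the scene too. What is shaped like the tray but green is not meant.

How it is judged (in metres and radians):
On the way, in this order (a step that is already met when the one before it is completed fails the run):
1. the thumb pad is pressed far enough to free the ratchet, with the jaw still near the tray (value of joint release above 0.004 m and value of joint jaw below 0.055 m), for 0.1 s.
2. the jaw is pushed back fully home (value of joint jaw above 0.112 m), for 0.1 s.
At the end, for the whole second after the job is handed in: The jaw stands within 8 mm of its fully open end, at rest, the thumb pad has sprung back up, the tray still stands upright within 20 mm of where it was, and no other loose thing has moved by more than 30 mm (value of joint jaw above 0.112 m and value of joint release below 0.006 m and velocity of joint jaw between -0.01 and 0.01 m/s and distance of tray from where it was at the start of the episode below 0.02 m and angle between tray's own z axis and vertical below 0.15 rad and distance of each of spice_jar, ramekin, spoon, tub, bowl, oil_bottle, spatula from where it was at the start of the episode below 0.03 m); the robot touches nothing.
It fails at once if the tray was lifted, tipped or shifted by more than 20 mm (distance of tray from where it was at the start of the episode above 0.02 m or angle between tray's own z axis and vertical above 0.15 rad).
It fails at once if another loose thing was lifted, knocked or moved by more than 30 mm (distance of any of spice_jar, ramekin, spoon, tub, bowl, oil_bottle, spatula from where it was at the start of the episode above 0.03 m).
It also fails if it takes over 29 s, if anything falls off the work surface, if the arm or the gripper's body presses on something with over 40 N, if the wrist force passes 120 N, or if a joint passes its speed limit or range.

## Robot

A 6-joint arm with a two-finger parallel gripper is mounted at the origin on the work surface. World frame = base frame: x ahead of the robot, y to its left, z up, the work surface at z = 0. Lengths are in mm, angles in rad, forces in N, time in s.
With the tool pointing down it reaches from about 350 to 875 mm from the base axis. Payload 4.2 kg.
Tool frame: the origin (TCP) lies midway between the tips of the shut fingers; the grasp point (between the pads) lies 19 mm behind it; z points along the fingers, y is the direction in which the jaws open and shut (so a half turn about z gives the same grasp; the last joint's range is limited). The gripper opens to 85 mm and grips with 20 to 120 N. Pads are 22 mm wide; open, the fingers measure 114 mm over their backs; the gripper's body (76 mm by 85 mm) begins 54 mm behind the grasp point. The pads swing forward as they close: fully open they stand 13 mm farther back than shut.
Start: joints at [-0.995, 0.385, 0.008, 0, -1.194, -0.259], TCP at [194.72, -593.872, 231.312] pointing down, gripper open.
Joint ranges: [-3.14, 3.14], [-1.21, 2.06], [-1.07, 1.41], [-3.16, 2.05], [-2.99, -0.16], [-3.1, 3.1]. Speed limits (rad/s): [2.79, 2.79, 3.14, 3.14, 3.14, 3.14].

## Interface

Orientations are given as a unit quaternion [x, y, z, w].
In Python, from bench import arm gives the robot as it stands.
- The arm moves only by the tool servo_tool, never from a script. Its argument "rows" is a list of rows, each an object of numbers: "fingers": the finger opening in cm, from 0 to 8.54; "x", "y", "z": the shift along the tool's x, y, z in cm; "turn": the turn about the tool's z in degrees. A call has 1 to 10 rows; each row shifts and turns the commanded pose from where the row before left it, along the tool's axes as they then stand; what a row does not reach is not made up. A row lasts 1/12 s, in which the tool goes at most 41.7 mm and 7.16 degrees, less where a joint would pass 70% of its speed; a pose out of reach is approached as far as the arm can. A call is refused whole if a number of a shift passes 4.17 or a number of a turn 7.16, either way. A call with a gripper value outside its range is refused whole. The fingers move at their own pace and stop on an object; the grip force is fixed at half the most. Time passes only in rows, so rows that do not move let the fingers close. It gives the time, the measured TCP pose, the force and the opening at its end, in the units of the state.
- arm.read_state(): the state, without advancing time (a new reading comes with each control period).
- arm.get_image(name): name is "side" or "top"; returns (picture, depth): 480x640x3 uint8, red, green, blue; 480x640 float32, mm along the optical axis (not along the pixel's ray), 0 where there is no reading.
- arm.camera_model(name): a dict with "fx", "fy", "cx", "cy" (pixels), "pose" (4x4, takes a point from camera to world coordinates). Camera axes: x right, y down, z forward; pixel columns grow to the right and rows downward; lengths in mm; the calibration is good to about 2 mm. A picture is of the moment at which its call begins. camera_model takes no time and is no camera call.
- arm.job_done(): hands the job in, once; it reports no verdict.
The state is a dict: "clock": time; "joints": joint angles; "joint_vel": joint speeds; "joint_efforts": joint torques, N m; "position": TCP position; "ee_rot": TCP orientation; "contact_force": force on the tool from outside, world axes, zero at the start; "wrist_torque": the same for the moment, N m; "gripper_width": finger opening in mm.
Only numpy, scipy, OpenCV 4.12 (cv2) and the standard library are available. Lean on these libraries where they do the work, as an engineer would, in place of code of your own. Each camera call takes 0.05 s, during which the arm holds its last target.

## Working session

There is one attempt and no reset: what is moved stays moved. The work goes in short steps, Python scripts to look and compute and a tool call to move; the robot and the scene stay as the last step left them, time stands still between calls to the robot, and variables do not carry over. Pictures are saved under pics/ and viewed, and the job is handed in when it is done.

Besides the shell and the picture viewer there is one more tool, called after ">>>" by a JSON object that holds its "fn" and its "kwargs", one argument or row to a line. servo_tool: Moves the arm, as the interface text tells. Its arguments: {"type":"object","properties":{"rows":{"type":"array","items":{"type":"object","properties":{"fingers":{"type":"number"},"x":{"type":"number"},"y":{"type":"number"},"z":{"type":"number"},"turn":{"type":"number"}}}}},"required":["rows"]}

```bash
mkdir -p pics; cat > h.py <<'E'
import numpy as np, cv2, json
from bench import arm
def snap(n,tag):
    im,d=arm.get_image(n); cv2.imwrite(f'pics/{tag}.png',im[:,:,::-1]); np.save(f'pics/{tag}.npy',d); return im,d
def pt(n,d,u,v,r=1):
    m=arm.camera_model(n); w=d[v-r:v+r+1,u-r:u+r+1]; w=w[w>0]; z=np.median(w)
    return (np.array(m['pose'])@[(u-m['cx'])/m['fx']*z,(v-m['cy'])/m['fy']*z,z,1])[:3]
E
python3 - <<'E'
from h import *
for n in('top','side'): snap(n,n+'0')
s=arm.read_state()
for k in('clock','position','ee_rot','gripper_width','contact_force'):print(k,s[k])
E
```

```text
clock 0.1
position [ 194.54915975 -593.40256871  230.33966915]
ee_rot [-1.57668415e-01  9.87491624e-01  9.56906063e-04 -2.17514028e-04]
gripper_width 85.34523133183727
contact_force [ 0.13010519 -0.77538857 -0.27834221]
```

View pics/top0.png

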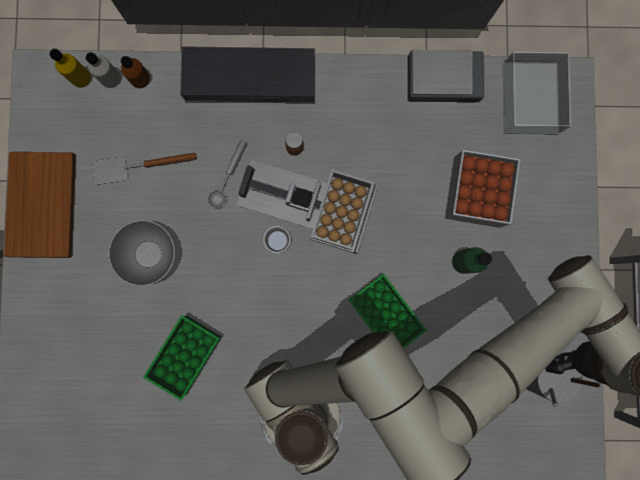

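View pics/side0.png

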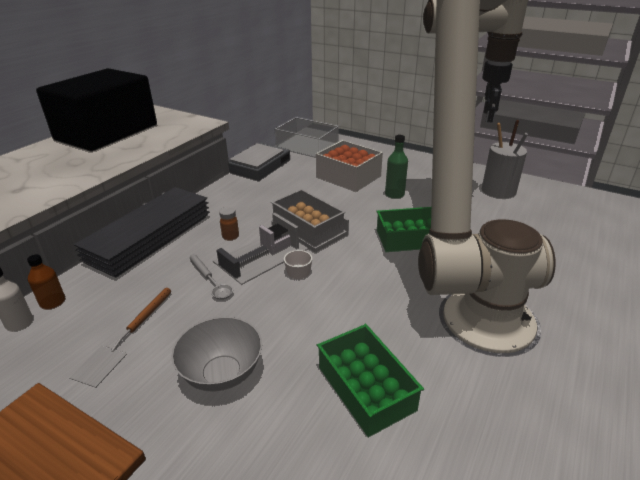

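```bash
python3 - <<'E'
from h import *
im=cv2.imread('pics/top0.png')
cv2.imwrite('pics/top0c.png',cv2.resize(im[125:265,200:390],None,fx=4.2,fy=4.2,interpolation=cv2.INTER_CUBIC))
im=cv2.imread('pics/side0.png')
cv2.imwrite('pics/side0c.png',cv2.resize(im[180:300,180:360],None,fx=4.4,fy=4.4,interpolation=cv2.INTER_CUBIC))
E
```

```text
(no output)
```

View pics/top0c.png

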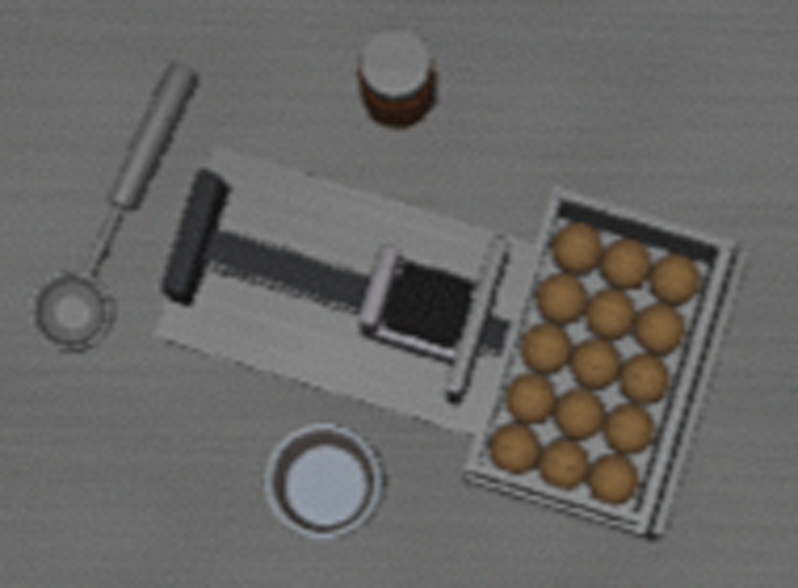

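View pics/side0c.png

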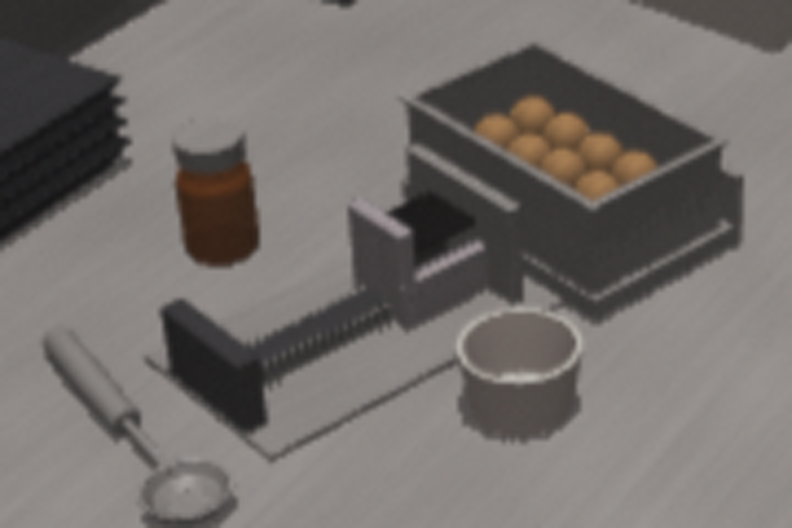

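The top crop shows the holder with its bar running left and slightly up. The pad is at about (303,198), the lug at (290,194), the jaw plate at (314,201), the end block at (246,182), the jar at (294,143) and the ramekin at (277,239). Of the tray-shaped things, the brown one at (343,211) stands on the deck and is the tray. The green ones at (183,357) and (387,310) are decoys.

```bash
python3 - <<'E'
from h import *
d=np.load('pics/top0.npy')
c=lambda x,y:(round(200+x/4.2),round(125+y/4.2))
P={}
for k,(x,y) in dict(pad=(431,305),padTR=(455,290),padBL=(405,310),lug=(380,287),plateT=(500,245),plateB=(457,392),blk=(197,238),blkT=(210,180),blkB=(178,293),bar=(290,268),jar=(396,65),ram_top=(325,430),ram_bot=(325,530),trayTL=(558,195),trayTR=(738,245),trayBL=(470,475)).items():
    u,v=c(x,y); P[k]=pt('top',d,u,v); print(k,(u,v),P[k].round(1))
ax=P['blk']-P['pad'];print(np.degrees(np.arctan2(ax[1],ax[0])),np.linalg.norm(ax[:2]))
pl=P['plateT']-P['plateB'];print(np.degrees(np.arctan2(pl[1],pl[0])))
# all-pixel: heights mask
m=arm.camera_model('top');v,u=np.mgrid[165:235,230:325];z=d[165:235,230:325]
W=(np.stack([(u-m['cx'])/m['fx']*z,(v-m['cy'])/m['fy']*z,z,np.ones_like(z)],-1)@np.array(m['pose']).T)[...,:3]
Z=W[...,2]; np.set_printoptions(linewidth=250)
print(Z[8:55:1,48:95].round(0).astype(int))
E
```

```text
pad (303, 198) [566.7   1.6  57.7]
padTR (308, 194) [577.1 -11.3  59.3]
padBL (296, 199) [563.9  19.7  57.5]
lug (290, 193) [576.9  35.   73.5]
plateT (319, 183) [603.5 -39.3  75.2]
plateB (309, 218) [514.6 -14.5  58. ]
blk (247, 182) [608.8 148.6  47.3]
blkT (250, 168) [645.1 141.   51.8]
blkB (242, 195) [575.2 161.7  41.6]
bar (269, 189) [595.5  92.5  20.3]
jar (294, 140) [712.9  26.1  84.1]
ram_top (277, 227) [491.9  68.8  41.3]
ram_bot (277, 251) [428.9  67.8  44.5]
trayTL (333, 171) [632.9 -74.6  86.7]
trayTR (376, 183) [ 609.1 -189.    53.2]
trayBL (312, 238) [465.6 -23.2  22.3]
74.01441761506524 152.9478680633999
-15.570574673072391
[[   3    4    6 ...   -3    3   -4]
 [   1 1565    3 ...    4   -1   -1]
 [   8    5    8 ...    0    0   -3]
 ...
 [   4    0    6 ...   45   55   56]
 [   1   10    8 ...   49   56   57]
 [  -4   -1   -5 ...   52   57   60]]
```

```bash
cat >> h.py <<'E'
def cloud(n,d):
    m=arm.camera_model(n);v,u=np.mgrid[0:480,0:640]
    return (np.stack([(u-m['cx'])/m['fx']*d,(v-m['cy'])/m['fy']*d,d,np.ones_like(d)],-1)@np.array(m['pose']).T)[...,:3]
def tri(fig):pass
E
python3 - <<'E'
from h import *
for n in('top','side'):
    d=np.load(f'pics/{n}0.npy');im=cv2.imread(f'pics/{n}0.png').astype(int);W=cloud(n,d)
    for th in (74,74.5):
        a=np.radians(th);e=np.array([np.cos(a),np.sin(a)]);f=np.array([-e[1],e[0]])
        q=W[...,:2]-[566.7,1.6];s=q@e;t=q@f;Z=W[...,2]
        near=(abs(s)<200)&(abs(t)<120)&(d>0)
        for nm,mk in dict(pad=(abs(s)<24)&(abs(t)<30)&(abs(Z-58)<4)&(im.max(-1)<60),
            lug=(s>18)&(s<50)&(abs(t)<32)&(Z>68)&(Z<80),
            plate=(s<-18)&(s>-50)&(abs(t)<60)&(Z>70)&(Z<81),
            block=(s>130)&(s<180)&(abs(t)<50)&(Z>46)&(Z<58),
            jar=(abs(t)>60)&(abs(t)<200)&(abs(s)<110)&(Z>78)&(Z<90)&(t<0)).items():
            mk=mk&(d>0)
            if mk.sum()<5: print(nm,mk.sum());continue
            pc=lambda x:np.percentile(x[mk],[4,50,96]).round(1)
            print(n,th,nm,mk.sum(),'s',pc(s),'t',pc(t),'z',pc(Z))
E
```

```text
top 74 pad 209 s [-16.2   3.2  21.7] t [-20.9  -2.3  18.7] z [54.5 57.8 61.8]
top 74 lug 87 s [31.5 36.9 42.5] t [-24.3  -1.5  21.4] z [69.  73.2 78.1]
top 74 plate 131 s [-30.6 -26.1 -21.2] t [-45.9  -1.6  44.5] z [70.4 74.  79.7]
top 74 block 176 s [152.4 159.3 167. ] t [-39.7  -3.8  32.7] z [46.9 51.5 56.8]
top 74 jar 291 s [-99.2  59.5  83.6] t [-150.8 -126.3  -74.4] z [78.8 84.6 89. ]
top 74.5 pad 210 s [-16.2   3.2  21.9] t [-21.   -2.4  18.8] z [54.5 57.8 61.8]
top 74.5 lug 87 s [31.6 36.9 42.6] t [-24.6  -1.8  21.1] z [69.  73.2 78.1]
top 74.5 plate 130 s [-30.7 -26.2 -21.1] t [-44.8  -1.1  44.8] z [70.4 74.  79.7]
top 74.5 block 176 s [152.3 159.4 167.1] t [-41.   -5.2  31.3] z [46.9 51.5 56.8]
top 74.5 jar 290 s [-100.    58.4   82.4] t [-151.4 -127.   -75.9] z [78.8 84.6 89. ]
side 74 pad 155 s [-22.6  -2.9  18.5] t [-21.4   2.7  21. ] z [54.5 56.7 60.2]
side 74 lug 66 s [32.6 39.8 44.1] t [-24.3   1.1  23.4] z [68.8 71.6 73.9]
side 74 plate 128 s [-49.8 -25.5 -20.1] t [-47.3   1.5  49.1] z [70.3 73.6 78.7]
side 74 block 138 s [153.8 162.1 168.3] t [-38.9  -1.2  35.1] z [47.  50.3 53. ]
side 74 jar 181 s [-97.5  59.3  83.8] t [-151.7 -122.6  -74.6] z [78.9 83.  85.8]
side 74.5 pad 155 s [-22.4  -3.1  18.7] t [-22.5   2.9  21. ] z [54.5 56.7 60.2]
side 74.5 lug 66 s [32.5 39.7 44.1] t [-24.6   0.7  23.1] z [68.8 71.6 73.9]
side 74.5 plate 127 s [-49.7 -25.4 -20. ] t [-45.9   5.4  49.5] z [70.3 73.6 78.5]
side 74.5 block 138 s [153.9 162.1 168.4] t [-40.4  -2.6  33.6] z [47.  50.3 53. ]
side 74.5 jar 180 s [-97.7  58.2  82.7] t [-152.3 -123.4  -74. ] z [78.9 83.1 85.8]
```

Pad centre is about (568, 6, 58), the axis is about 73–74° in the world, and the jaw is at about 0.013. The sizes and heights match the description. Next I raise the tool, shut the fingers and turn +35° so tool y lies along the bar.

>>> {"fn": "servo_tool", "kwargs": {
  "rows": [
    {"fingers":0,"z":-2,"turn":7},
    {"fingers":0,"z":-2,"turn":7},
    {"fingers":0,"z":-1,"turn":7},
    {"fingers":0,"turn":7},
    {"fingers":0,"turn":7}
  ]
}}

```text
invalid input at $.rows[0]: expected keys fingers, x, y, z, turn
```

```bash
cat >> h.py <<'E'
from scipy.spatial.transform import Rotation as R
def togo(p):
    s=arm.read_state();M=R.from_quat(s['ee_rot']).as_matrix()
    print('clk',s['clock'],'pos',np.round(s['position'],1),'F',np.round(s['contact_force'],1),'g',round(s['gripper_width'],1),'yawY',np.degrees(np.arctan2(M[1,1],M[0,1])).round(1))
    if p is not None: print('togo cm',(M.T@(np.array(p)-s['position'])/10).round(2))
E
python3 - <<'E'
from h import *
togo([568.5,6,150])
d=np.load('pics/top0.npy');W=cloud('top',d)
q=W[...,:2]-[568,6];a=np.radians(74);e=np.array([np.cos(a),np.sin(a)]);f=np.array([-e[1],e[0]]);s=q@e;t=q@f;Z=W[...,2]
for mk in((s<-24)&(s>-40)&(abs(t)<60)&(Z>71)&(Z<80),(s>140)&(s<170)&(abs(t)<45)&(Z>46)&(Z<58)):
    l=cv2.fitLine(W[...,:2][mk].astype(np.float32),cv2.DIST_HUBER,0,.01,.01).ravel();print(np.degrees(np.arctan2(l[1],l[0]))+90,l[2:])
E
```

```text
clk 0.1 pos [ 194.5 -593.4  230.3] F [ 0.1 -0.8 -0.3] g 85.3 yawY 108.1
togo cm [-54.2   45.3    8.12]
73.42738 [561.2504   -23.858664]
74.22131 [614.1303  153.80612]
```

>>> {"fn": "servo_tool", "kwargs": {
  "rows": [
    {"fingers":0,"x":0,"y":0,"z":-2,"turn":7},
    {"fingers":0,"x":0,"y":0,"z":-2,"turn":7},
    {"fingers":0,"x":0,"y":0,"z":-1,"turn":7},
    {"fingers":0,"x":0,"y":0,"z":0,"turn":7},
    {"fingers":0,"x":0,"y":0,"z":0,"turn":6.5}
  ]
}}

```text
clock: 0.52
position: [194.9, -593.9, 281.9]
ee_rot: [0.145, 0.989, -0.0, 0.0]
contact_force: [-0.5, 0.5, -0.4]
gripper_width: 25.5
```

```bash
python3 -c "
from h import *
togo([568.5,6,150])"
```

```text
clk 0.5167 pos [ 194.9 -593.9  281.9] F [-0.5  0.5 -0.4] g 25.5 yawY 73.3
togo cm [-18.55  68.2   13.17]
```

>>> {"fn": "servo_tool", "kwargs": {
  "rows": [
    {"fingers":0,"x":-0.9,"y":3.4,"z":0,"turn":0},
    {"fingers":0,"x":-0.9,"y":3.4,"z":0,"turn":0},
    {"fingers":0,"x":-0.9,"y":3.4,"z":0,"turn":0},
    {"fingers":0,"x":-0.9,"y":3.4,"z":0,"turn":0},
    {"fingers":0,"x":-0.9,"y":3.4,"z":0,"turn":0},
    {"fingers":0,"x":-0.9,"y":3.4,"z":0,"turn":0},
    {"fingers":0,"x":-0.9,"y":3.4,"z":0,"turn":0},
    {"fingers":0,"x":-0.9,"y":3.4,"z":0,"turn":0},
    {"fingers":0,"x":-0.9,"y":3.4,"z":0,"turn":0},
    {"fingers":0,"x":-0.9,"y":3.4,"z":0,"turn":0}
  ]
}}

```text
clock: 1.35
position: [377.0, -291.2, 281.1]
ee_rot: [0.142, 0.99, 0.0, -0.0]
contact_force: [1.1, -0.3, 0.1]
gripper_width: 0.0
```

>>> {"fn": "servo_tool", "kwargs": {
  "rows": [
    {"fingers":0,"x":-0.9,"y":3.4,"z":0,"turn":0},
    {"fingers":0,"x":-0.9,"y":3.4,"z":0,"turn":0},
    {"fingers":0,"x":-0.9,"y":3.4,"z":0,"turn":0},
    {"fingers":0,"x":-0.9,"y":3.4,"z":0,"turn":0},
    {"fingers":0,"x":-0.9,"y":3.4,"z":0,"turn":0},
    {"fingers":0,"x":-0.9,"y":3.4,"z":0,"turn":0},
    {"fingers":0,"x":-0.9,"y":3.4,"z":0,"turn":0},
    {"fingers":0,"x":-0.9,"y":3.4,"z":0,"turn":0},
    {"fingers":0,"x":-0.9,"y":3.4,"z":0,"turn":0},
    {"fingers":0,"x":0,"y":0,"z":0,"turn":0}
  ]
}}

```text
clock: 2.18
position: [543.0, -18.0, 280.1]
ee_rot: [0.14, 0.99, 0.0, -0.0]
contact_force: [0.3, -0.5, 0.7]
gripper_width: -0.2
```

```bash
python3 -c "
from h import *
togo([568.5,6,110])"
```

```text
clk 2.1833 pos [543.  -18.  280.1] F [ 0.3 -0.5  0.7] g -0.2 yawY 73.9
togo cm [-1.79  3.   17.01]
```

>>> {"fn": "servo_tool", "kwargs": {
  "rows": [
    {"fingers":0,"x":-0.9,"y":1.5,"z":0,"turn":0},
    {"fingers":0,"x":-0.9,"y":1.5,"z":0,"turn":0},
    {"fingers":0,"x":0,"y":0,"z":3.5,"turn":0},
    {"fingers":0,"x":0,"y":0,"z":3.5,"turn":0},
    {"fingers":0,"x":0,"y":0,"z":3.5,"turn":0},
    {"fingers":0,"x":0,"y":0,"z":3.5,"turn":0},
    {"fingers":0,"x":0,"y":0,"z":3,"turn":0},
    {"fingers":0,"x":0,"y":0,"z":0,"turn":0}
  ]
}}

```text
clock: 2.85
position: [561.2, 0.5, 104.6]
ee_rot: [0.143, 0.99, -0.002, -0.007]
contact_force: [-0.6, -0.6, -1.4]
gripper_width: -0.2
```

```bash
python3 - <<'E'
from h import *
togo([568.5,6,58])
snap('side','side1')
im=cv2.imread('pics/side1.png')
cv2.imwrite('pics/side1c.png',cv2.resize(im[160:300,200:360],None,fx=4.2,fy=4.2,interpolation=cv2.INTER_CUBIC))
E
```

```text
clk 2.85 pos [5.612e+02 5.000e-01 1.046e+02] F [-0.6 -0.6 -1.4] g -0.2 yawY 73.5
togo cm [-0.6   0.76  4.64]
```

View pics/side1c.png

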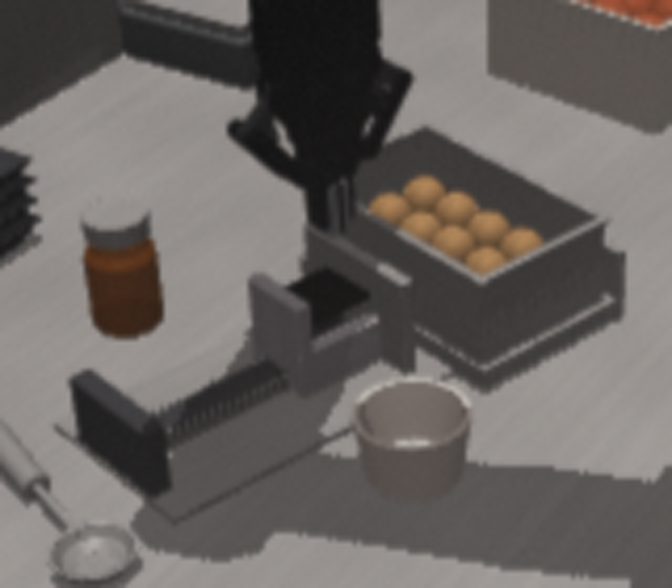

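```bash
python3 - <<'E'
from h import *
togo([568.5,6,58]); print(np.round(arm.read_state()['joint_vel'],3))
m=arm.camera_model('side');T=np.linalg.inv(np.array(m['pose']))
for p in([561.2,.5,104.6],[568.5,6,58],[561.2,.5,150]):
    c=T@np.r_[p,1];u=c[0]/c[2]*m['fx']+m['cx'];v=c[1]/c[2]*m['fy']+m['cy'];print((u-200)*4.2,(v-160)*4.2,u,v,c[2])
d=np.load('pics/side1.npy');
for c in((330,228),(325,220),(335,200),(320,205),(300,120),(345,245)): print(c,pt('side',d,round(200+c[0]/4.2),round(160+c[1]/4.2),0).round(1))
E
```

```text
clk 2.9 pos [563.8   0.8 108.2] F [0.  0.2 1.4] g 0.3 yawY 73.6
togo cm [-0.34  0.65  5.01]
[ 0.001 -0.061  0.092  0.038 -0.016 -0.001]
330.84196272773744 225.95809870393924 278.7718958875565 213.79954731046172 1227.3523235282485
320.55860634096604 289.8410672369671 276.32347770023 229.0097779135636 1252.428161405611
326.59500209666294 162.08054448465845 277.76071478491974 198.59060582968058 1202.004731972764
(330, 228) [553.4  10.1 111.4]
(325, 220) [557.9  12.1 117.1]
(335, 200) [554.2   3.  125.5]
(320, 205) [558.3  14.9 127.5]
(300, 120) [558.9  28.7 191.5]
(345, 245) [573.6 -29.6  71.7]
```

The projected TCP agrees with the fingertip in the picture, at crop (330,228), and the fingers are over the pocket. I correct by a few mm and descend to just above the pad.

>>> {"fn": "servo_tool", "kwargs": {
  "rows": [
    {"fingers":0,"x":-0.4,"y":0.7,"z":0,"turn":0},
    {"fingers":0,"x":0,"y":0,"z":1.4,"turn":0},
    {"fingers":0,"x":0,"y":0,"z":1.3,"turn":0},
    {"fingers":0,"x":0,"y":0,"z":1,"turn":0},
    {"fingers":0,"x":0,"y":0,"z":0,"turn":0},
    {"fingers":0,"x":0,"y":0,"z":0,"turn":0}
  ]
}}

```text
clock: 3.4
position: [573.2, 7.4, 75.5]
ee_rot: [0.142, 0.99, 0.0, 0.001]
contact_force: [0.4, -0.3, 0.3]
gripper_width: 0.1
```

```bash
python3 - <<'E'
from h import *
togo([568.5,6,49])
snap('side','side2')
im=cv2.imread('pics/side2.png')
cv2.imwrite('pics/side2c.png',cv2.resize(im[160:300,200:360],None,fx=4.2,fy=4.2,interpolation=cv2.INTER_CUBIC))
E
```

```text
clk 3.4 pos [573.2   7.4  75.5] F [ 0.4 -0.3  0.3] g 0.1 yawY 73.7
togo cm [ 0.42 -0.27  2.65]
```

View pics/side2c.png

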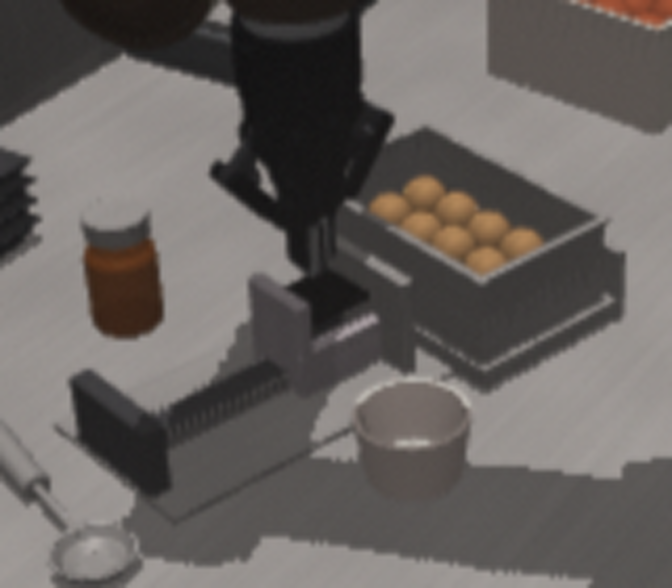

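The fingertip is right over the pad, at crop (318,270), between the plate and the lug. Now I press.

>>> {"fn": "servo_tool", "kwargs": {
  "rows": [
    {"fingers":0,"x":0.3,"y":-0.1,"z":0.8,"turn":0},
    {"fingers":0,"x":0,"y":0,"z":0.6,"turn":0},
    {"fingers":0,"x":0,"y":0,"z":0.5,"turn":0},
    {"fingers":0,"x":0,"y":0,"z":0.4,"turn":0},
    {"fingers":0,"x":0,"y":0,"z":0.3,"turn":0},
    {"fingers":0,"x":0,"y":0,"z":0,"turn":0},
    {"fingers":0,"x":0,"y":0,"z":0,"turn":0},
    {"fingers":0,"x":0,"y":0,"z":0,"turn":0}
  ]
}}

```text
clock: 4.12
position: [568.8, 7.1, 49.1]
ee_rot: [0.142, 0.99, -0.0, -0.0]
contact_force: [-3.2, 0.8, 8.1]
gripper_width: -0.1
```

```bash
python3 - <<'E'
from h import *
togo([568.5,6,48])
snap('side','side3')
im=cv2.imread('pics/side3.png')
cv2.imwrite('pics/side3c.png',cv2.resize(im[160:300,200:360],None,fx=4.2,fy=4.2,interpolation=cv2.INTER_CUBIC))
E
```

```text
clk 4.1167 pos [568.8   7.1  49.1] F [-3.2  0.8  8.1] g -0.1 yawY 73.7
togo cm [ 0.   -0.11  0.11]
```

View pics/side3c.png

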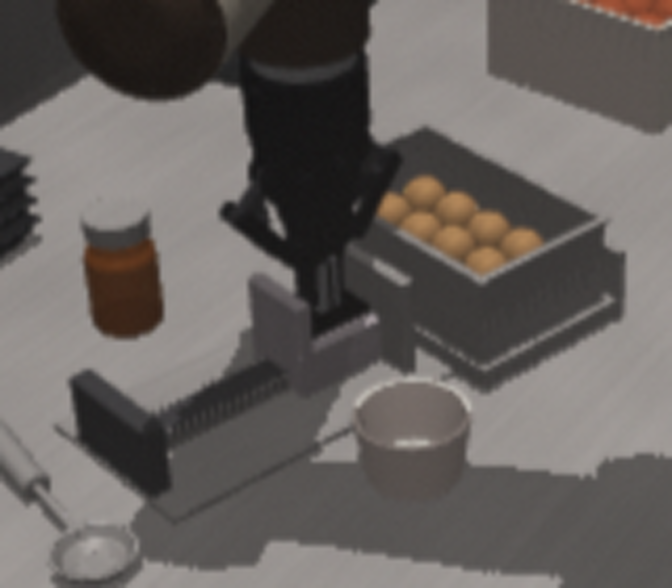

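The force is 8.1 N up at z = 49, which matches the spring at about 9 mm of press, so the ratchet is free. Now I push along tool +y.

>>> {"fn": "servo_tool", "kwargs": {
  "rows": [
    {"fingers":0,"x":0,"y":0.4,"z":0,"turn":0},
    {"fingers":0,"x":0,"y":0.5,"z":0,"turn":0},
    {"fingers":0,"x":0,"y":0.6,"z":0,"turn":0},
    {"fingers":0,"x":0,"y":0.6,"z":0,"turn":0},
    {"fingers":0,"x":0,"y":0.6,"z":0,"turn":0},
    {"fingers":0,"x":0,"y":0.6,"z":0,"turn":0},
    {"fingers":0,"x":0,"y":0.6,"z":0,"turn":0}
  ]
}}

```text
clock: 4.75
position: [579.9, 43.9, 49.2]
ee_rot: [0.142, 0.99, -0.001, -0.0]
contact_force: [-1.6, -2.8, 7.9]
gripper_width: -0.0
```

```bash
python3 - <<'E'
from h import *
b=168
a=np.radians(73.5)
togo([614.1-20*np.cos(a)-28*np.cos(a)+0,153.8-48*np.sin(a),48.5])
E
```

```text
clk 4.75 pos [579.9  43.9  49.2] F [-1.6 -2.8  7.9] g -0.0 yawY 73.7
togo cm [-0.18  6.71  0.06]
```

>>> {"fn": "servo_tool", "kwargs": {
  "rows": [
    {"fingers":0,"x":-0.02,"y":0.6,"z":0,"turn":0},
    {"fingers":0,"x":-0.02,"y":0.6,"z":0,"turn":0},
    {"fingers":0,"x":-0.02,"y":0.6,"z":0,"turn":0},
    {"fingers":0,"x":-0.02,"y":0.6,"z":0,"turn":0},
    {"fingers":0,"x":-0.02,"y":0.6,"z":0,"turn":0},
    {"fingers":0,"x":-0.02,"y":0.6,"z":0,"turn":0},
    {"fingers":0,"x":0,"y":0.6,"z":0,"turn":0},
    {"fingers":0,"x":0,"y":0.6,"z":0,"turn":0},
    {"fingers":0,"x":0,"y":0.6,"z":0,"turn":0}
  ]
}}

```text
clock: 5.5
position: [595.5, 95.3, 49.0]
ee_rot: [0.142, 0.99, -0.001, -0.001]
contact_force: [-4.7, -1.0, 8.4]
gripper_width: 0.1
```

```bash
python3 - <<'E'
from h import *
a=np.radians(73.5)
togo([614.1-36*np.cos(a),153.8-36*np.sin(a),48.5])
snap('side','side4')
im=cv2.imread('pics/side4.png')
cv2.imwrite('pics/side4c.png',cv2.resize(im[160:300,200:360],None,fx=4.2,fy=4.2,interpolation=cv2.INTER_CUBIC))
E
```

```text
clk 5.5 pos [595.5  95.3  49. ] F [-4.7 -1.   8.4] g 0.1 yawY 73.7
togo cm [-0.13  2.54  0.04]
```

View pics/side4c.png

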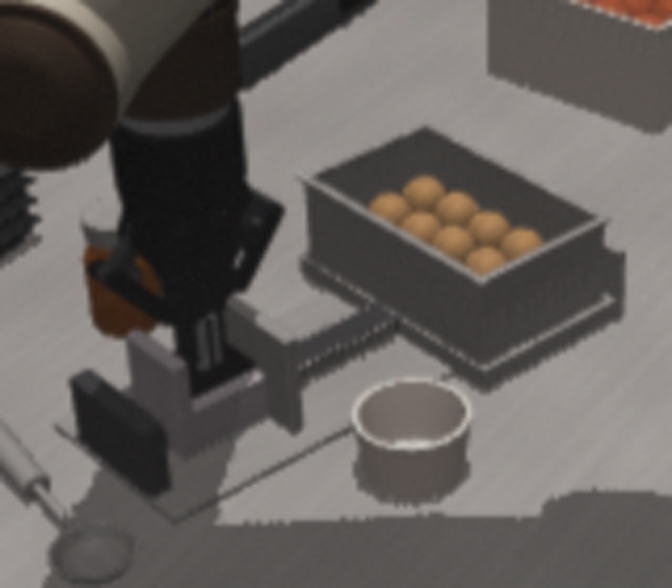

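The picture shows the jaw following, with the lug at crop (150,370) about 25 mm short of the block. I continue, slower at the end.

>>> {"fn": "servo_tool", "kwargs": {
  "rows": [
    {"fingers":0,"x":0,"y":0.6,"z":0,"turn":0},
    {"fingers":0,"x":0,"y":0.6,"z":0,"turn":0},
    {"fingers":0,"x":0,"y":0.5,"z":0,"turn":0},
    {"fingers":0,"x":0,"y":0.3,"z":0,"turn":0},
    {"fingers":0,"x":0,"y":0.2,"z":0,"turn":0},
    {"fingers":0,"x":0,"y":0.1,"z":0,"turn":0},
    {"fingers":0,"x":0,"y":0,"z":0,"turn":0}
  ]
}}

```text
clock: 6.13
position: [602.7, 116.8, 49.3]
ee_rot: [0.142, 0.99, -0.001, -0.0]
contact_force: [-1.8, -3.5, 7.3]
gripper_width: 0.2
```

>>> {"fn": "servo_tool", "kwargs": {
  "rows": [
    {"fingers":0,"x":0,"y":0.2,"z":0,"turn":0},
    {"fingers":0,"x":0,"y":0.2,"z":0,"turn":0},
    {"fingers":0,"x":0,"y":0.2,"z":0,"turn":0},
    {"fingers":0,"x":0,"y":0,"z":0,"turn":0}
  ]
}}

```text
clock: 6.47
position: [603.5, 119.8, 49.3]
ee_rot: [0.142, 0.99, -0.003, -0.002]
contact_force: [-1.5, -12.2, 9.6]
gripper_width: 0.1
```

```bash
python3 - <<'E'
from h import *
a=np.radians(73.5)
togo([614.1-36*np.cos(a),153.8-36*np.sin(a),48.5])
snap('side','side5')
im=cv2.imread('pics/side5.png')
cv2.imwrite('pics/side5c.png',cv2.resize(im[200:290,190:300],None,fx=6.5,fy=6.5,interpolation=cv2.INTER_CUBIC))
E
```

```text
clk 6.4667 pos [603.5 119.8  49.3] F [ -1.5 -12.2   9.6] g 0.1 yawY 73.7
togo cm [-0.05 -0.04  0.08]
```

View pics/side5c.png

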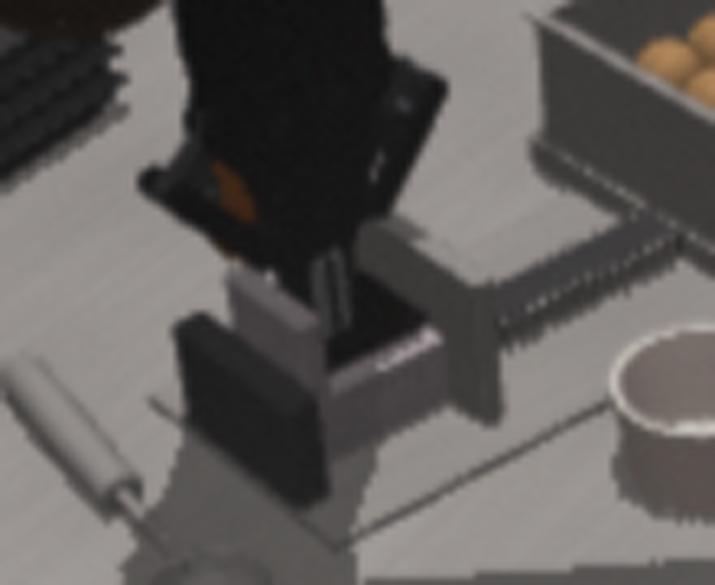

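The force rose to 12 N along the bar exactly at the expected stop position, and the lug lies against the block. I lift straight up, because backing off while pressing could drag the jaw, and then rise clear.

>>> {"fn": "servo_tool", "kwargs": {
  "rows": [
    {"fingers":0,"x":0,"y":0.1,"z":0,"turn":0},
    {"fingers":0,"x":0,"y":0,"z":0,"turn":0},
    {"fingers":0,"x":0,"y":0,"z":-0.5,"turn":0},
    {"fingers":0,"x":0,"y":0,"z":-0.7,"turn":0},
    {"fingers":0,"x":0,"y":-0.3,"z":-1,"turn":0},
    {"fingers":0,"x":0,"y":-0.3,"z":-1.5,"turn":0},
    {"fingers":0,"x":0,"y":0,"z":-3,"turn":0},
    {"fingers":0,"x":0,"y":0,"z":-4,"turn":0},
    {"fingers":0,"x":0,"y":0,"z":-4,"turn":0},
    {"fingers":0,"x":0,"y":0,"z":-4,"turn":0}
  ]
}}

```text
clock: 7.35
position: [602.9, 119.0, 237.0]
ee_rot: [0.142, 0.99, 0.0, -0.0]
contact_force: [0.7, 0.5, -0.3]
gripper_width: -0.3
```

>>> {"fn": "servo_tool", "kwargs": {
  "rows": [
    {"fingers":0,"x":2,"y":-3,"z":0,"turn":0},
    {"fingers":0,"x":2,"y":-3,"z":0,"turn":0},
    {"fingers":0,"x":3,"y":-2,"z":0,"turn":0},
    {"fingers":0,"x":4,"y":0,"z":0,"turn":0},
    {"fingers":0,"x":4,"y":0,"z":0,"turn":0},
    {"fingers":0,"x":3,"y":0,"z":0,"turn":0},
    {"fingers":0,"x":0,"y":0,"z":0,"turn":0},
    {"fingers":0,"x":0,"y":0,"z":0,"turn":0}
  ]
}}

```text
clock: 8.02
position: [407.1, 93.4, 236.1]
ee_rot: [0.141, 0.99, 0.001, 0.001]
contact_force: [0.3, 0.7, 0.5]
gripper_width: 0.2
```

```bash
python3 - <<'E'
from h import *
togo(None)
for n in('top','side'):
    im,d=snap(n,n+'6')
    W=cloud(n,d);a=np.radians(73.4);e=np.array([np.cos(a),np.sin(a)]);f=np.array([-e[1],e[0]])
    q=W[...,:2]-[614.1,153.8];s=q@e;t=q@f;Z=W[...,2]
    for nm,mk in dict(lug=(s>-30)&(s<0)&(abs(t)<30)&(Z>68)&(Z<79),block=(s>-12)&(s<20)&(abs(t)<42)&(Z>47)&(Z<57),pad=(s>-66)&(s<-28)&(abs(t)<18)&(Z>30)&(Z<66),plate=(s<-70)&(s>-90)&(abs(t)<50)&(Z>70)&(Z<80)).items():
        print(n,nm,mk.sum(),np.percentile(s[mk],[4,50,96]).round(1) if mk.any() else '',np.median(Z[mk]) if mk.any() else '')
im=cv2.imread('pics/side6.png')
a=cv2.resize(im[170:300,180:360],(790,570),interpolation=cv2.INTER_CUBIC);cv2.imwrite('pics/side6c.png',a)
E
```

```text
clk 8.0167 pos [407.1  93.4 236.1] F [0.3 0.7 0.5] g 0.2 yawY 73.8
top lug 88 [-20.8 -15.3  -9.7] 73.17775972846744
top block 152 [-6.1  0.9  7.8] 51.29938836734539
top pad 196 [-64.1 -47.3 -30. ] 58.23984075754015
top plate 138 [-83.1 -78.5 -73.8] 74.44240963741254
side lug 69 [-19.2 -13.2  -8.5] 72.1189070607387
side block 161 [-10.7   0.    8.8] 50.6598092533543
side pad 152 [-63.3 -46.3 -30.6] 56.436191877240844
side plate 103 [-82.2 -76.2 -72.3] 73.28989649879725
```

View pics/side6c.png

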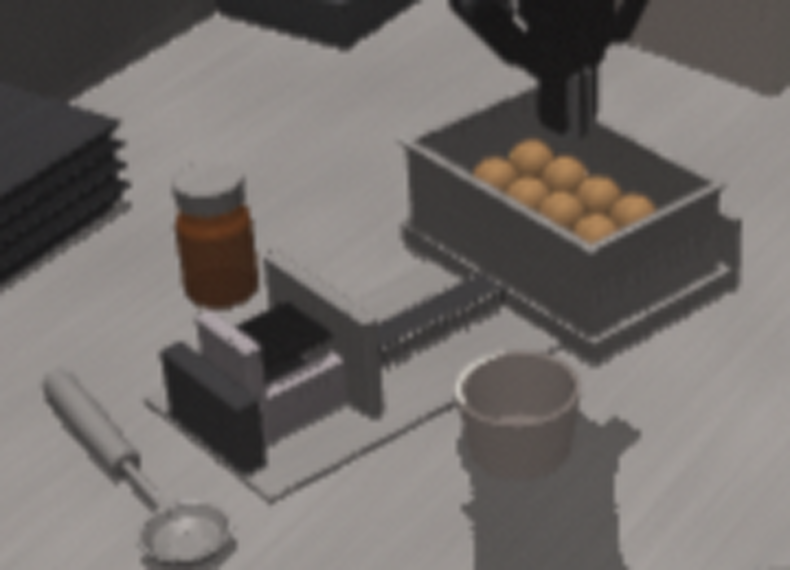

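View pics/top6.png

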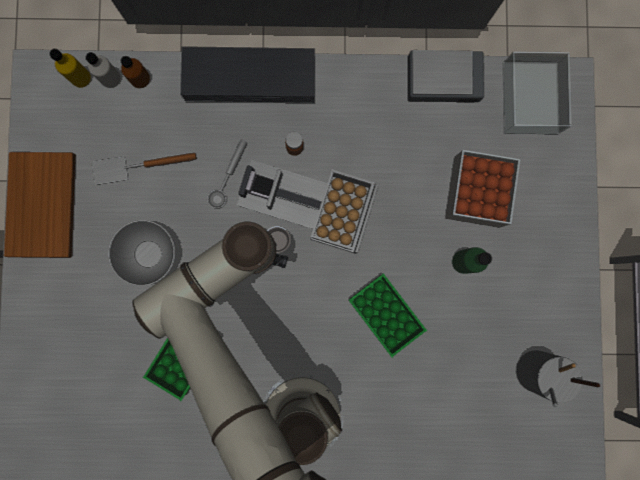

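```bash
python3 -c "
from h import *
print(arm.job_done())"
```

```text
the job is handed in; nothing more can be done
None
```

I pressed the thumb pad about 9 mm with the shut fingertips. With it held down, I slid the jaw to the end block, lifted straight off and moved clear. I handed the job in at about 8 s of the 29 s limit, and no verdict was reported.

- **Press:** The upward force was 8 N at z = 49 mm, which matches the spring at that depth. The jaw was still near the tray, at about 13 mm.
- **Jaw home:** The push force jumped to 12 N at the expected stop. Afterwards the lug's centre measured 15 mm (top camera) and 13 mm (side camera) from the block's centre, against 14 mm expected. The cameras differ by about 2 mm, within their calibration.
- **Pad:** It is back up, at 58 mm (top camera) and 56 mm (side camera) above the table.
- **Other things:** In the last pictures the tray, jar, spoon, ramekin and the rest look unmoved, judged by eye. The arm partly hides the ramekin in the top view, but the side view shows it in place. The contact force is about zero.

None of the checks failed.

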